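Unlock the child-safe box and open it

TASK

The peeler is locked away in the white child-safe box: roll the three digit wheels to the code 4-7-2 (read from left to right at the index marks), then push the bolt's thumb block fully to the left, and when the lid has sprung halfway up, tip it back until it stands wide open by itself. Leave the timer, spice jar and spoon round it where they are.

Things in the scene. Friction and masses are not known exactly. Their poses are not given: they have to be found in the camera images.
- box: White steel box with a combination lock, fixed, 232 deep (x) x 250 wide (y) x 58 mm high. Origin: centre of its underside; x points from its front (lock side) to the hinge at its back, y to its left, z up. The front 82 mm is a level lock console, its top 58 mm up; behind it lies the lid. Three white digit wheels stand through slots in the console, 12 mm proud of it.
- wheel_left_top (a point): Topmost point of the left wheel, unpressed (fixed to the box): mid-width, 70 mm above the worktop. All wheels: radius 30, width 26, 48 mm apart, axles along the box's y, black digits 0 to 9 round the rim 18.8 mm apart; the digit at the very top, between two small white index marks, counts. The rim hardly slips under a fingertip pressed 2 to 3 mm into the top and stroked along the box's x.
- wheel_mid_top (a point): The same point of the middle wheel. All wheels have sprung axles: pressed down, they yield at 2.5 N per mm (after 2 N to start), at most 5 mm.
- wheel_right_top (a point): The same point of the right wheel.
- wheel_left (a joint): Left wheel, rad: digit d is at the index at d x 0.628 (whole turns of 6.283 make no difference). Grows, and the digits count up, as its top is rolled away from the box's front (box +x); rolled to the front they count down. It turns endlessly either way and clicks into the nearest digit by itself (about 0.04 N m to leave a click).
- wheel_mid (a joint): Middle wheel, the same.
- wheel_right (a joint): Right wheel, the same.
- bolt (a joint): Slide of the bolt, m: 0 locked (as it starts), 0.024 fully open; grows as its thumb block is pushed along the box's +y, left, towards the wheels (2 to 3 N). It is blocked inside unless all three wheels show the code; while it is open the wheels are held.
- bolt_knob (a point): Middle of the top of the bolt's dark thumb block, 26 (x) x 18 (y) mm, 24 mm high over the console, so 82 mm above the worktop; at the right end of the console in line with the wheels, with free space to its right.
- lid (a joint): Lid's hinge, rad: 0 shut; 1.85 is the stop, leaning back a little. Freed by the bolt, it springs up by itself to about 0.9, halfway. The hinge is stiff (friction 0.22 N m), so from there on the lid stays wherever it is left.
- lid_edge (a point): Middle of the lower side of the lid's free front edge. The lid is a flat plate, 148 mm from hinge to edge, 250 mm wide, 4 mm thick, 0.22 kg. Its hinge line runs along the box's y at box x = +0.117, 53 mm above the worktop.
- timer: Bystander, to be left alone: round kitchen timer, 67 mm across, 50 mm high. Origin: centre of its underside.
- spice: Bystander, to be left alone: spice jar with a dark cap, 41 mm across, 105 mm high. Origin: centre of its underside.
- spoon: Bystander, to be left alone: steel spoon, 194 mm long, lying. Origin: centre of its underside.

How it is judged:
On the way, in this order (a step that is already met when the one before it is completed fails the run):
1. all three wheels show the code 4-7-2 ((value of joint wheel_left between -3.9199 and -3.6199 rad or value of joint wheel_left between 2.3633 and 2.6633 rad or value of joint wheel_left between 8.6465 and 8.9465 rad) and (value of joint wheel_mid between -2.035 and -1.735 rad or value of joint wheel_mid between 4.2482 and 4.5482 rad or value of joint wheel_mid between 10.5314 and 10.8314 rad) and (value of joint wheel_right between -5.1765 and -4.8765 rad or value of joint wheel_right between 1.1066 and 1.4066 rad or value of joint wheel_right between 7.3898 and 7.6898 rad) and value of joint bolt below 0.006 m), for 0.2 s.
2. the bolt is pushed fully open (value of joint bolt above 0.02 m), for 0.2 s.
3. the lid stands wide open (value of joint lid above 1.4 rad), for 0.2 s.
At the end, for the whole second after the job is handed in: The wheels show 4-7-2 (each within 0.15 rad), the bolt stands at least 20 mm to the left of its locked place, and the lid stands still, open by more than 1.4 rad (80 degrees) ((value of joint wheel_left between -3.9199 and -3.6199 rad or value of joint wheel_left between 2.3633 and 2.6633 rad or value of joint wheel_left between 8.6465 and 8.9465 rad) and (value of joint wheel_mid between -2.035 and -1.735 rad or value of joint wheel_mid between 4.2482 and 4.5482 rad or value of joint wheel_mid between 10.5314 and 10.8314 rad) and (value of joint wheel_right between -5.1765 and -4.8765 rad or value of joint wheel_right between 1.1066 and 1.4066 rad or value of joint wheel_right between 7.3898 and 7.6898 rad) and value of joint bolt above 0.02 m and value of joint lid above 1.4 rad and velocity of joint lid between -0.05 and 0.05 rad/s); the robot touches nothing.
It fails at once if one of the bystanders (timer, spice jar, spoon) is moved by more than 30 mm (distance of any of timer, spice, spoon from where it was at the start of the episode above 0.03 m).
It also fails if it takes over 53 s, if anything falls off the work surface, if the arm or the gripper's body presses on something with over 40 N, if the wrist force passes 120 N, or if a joint passes its speed limit or range.

ROBOT

A 6-joint arm with a two-finger parallel gripper is mounted at the origin on a cart in front of the work surface, level with it; the furniture and walls round the work are solid. World frame = base frame: x ahead of the robot, y to its left, z up, the work surface at z = 0. Lengths are in m, angles in rad, forces in N, time in s.
With the tool pointing down it reaches from about 0.35 to 0.775 m from the base axis. Payload 5.5 kg.
Tool frame: the origin (TCP) lies at the very end of the fingers, on their centre line; the grasp point (between the pads) lies 19 mm behind it; z points along the fingers, y is the line along which they close (so a half turn about z gives the same grasp; the last joint's range is limited). The gripper opens to 85 mm and grips with 20 to 120 N. Pads are 22 mm wide; open, the fingers measure 114 mm over their backs; the gripper's body (76 mm by 85 mm) begins 54 mm behind the grasp point. The pads swing forward as they close: fully open they stand 13 mm farther back than shut.
Start: joints at [1.07, 0.313, 0.046, 1.304, 0, 1.431], TCP at [0.203, 0.538, 0.2] pointing down, gripper open.
Joint ranges: [-2.76, 2.76], [-0.86, 1.69], [-1.03, 1.26], [-2.2, 2.34], [-1.47, 1.5], [-3.14, 3.14]. Speed limits (rad/s): [2.57, 2.57, 3.14, 3.14, 3.14, 3.14].

INTERFACE

Orientations are given as a unit quaternion [w, x, y, z].
In Python, from workcell import env, imaging, ticket gives the robot as it stands. The module is installed in compiled form; this text tells all that it offers.
- The arm moves only by the tool apply_moves, never from a script. Its argument "rows" is a list of rows, each an object with "xyz": the shift along the tool's x, y, z in mm, a list of three; "turn": the turn, a rotation vector about the tool's x, y, z in rad, a list of three; "grip": the opening, from 0 (shut) to 1 (fully open). A call has 1 to 12 rows; each row is the pose to reach, as a shift and turn from the pose commanded when the call began, along the tool's axes at that moment; what a row does not reach only later rows make up. A row lasts 1/12 s, in which the tool goes at most 41.7 mm and 7.16 degrees, less where a joint would pass 70% of its speed; a pose out of reach is approached as far as the arm can. A call with a gripper value outside its range is refused whole. The fingers move at their own pace and stop on an object; "force" is the grip in N (left out, the last holds). Time passes only in rows, so rows that repeat a pose let the fingers close. It gives the time, the measured TCP pose, the force, the opening and the grip force at its end, in the units of the state.
- env.get_state(): the state, without advancing time (a new reading comes with each control period).
- imaging.read_camera(name): name is "scene" or "side" or "wrist"; returns a dict with "color" (420x560x3 uint8, blue, green, red), "z_map" (420x560 float32, m along the optical axis (not along the pixel's ray), 0 where there is no reading), "camera_matrix" (3x3 intrinsics, pixels), "view" (4x4, takes a point from world to camera coordinates). Camera axes: x right, y down, z forward; pixel columns grow to the right and rows downward; lengths in m; the calibration is good to about 2 mm. A picture is of the moment at which its call begins.
- ticket.hand_in(): hands the job in; it is judged then, once.
The state is a dict: "clock": time; "joint_pos": joint angles; "qvel": joint speeds; "tau": joint torques, N m; "tcp_pos": TCP position; "orientation": TCP orientation; "wrist_force": force on the tool from outside, world axes, zero at the start; "ft_torque": the same for the moment, N m; "finger_gap": finger opening in m; "grip_force": force on a finger pad.
Only numpy, scipy, OpenCV 4.12 (cv2) and the standard library are available. Lean on these libraries where they do the work, as an engineer would, in place of code of your own. Each camera call takes 0.05 s, during which the arm holds its last target. There are 200 camera calls.

## Working session

There is one attempt and no reset: what is moved stays moved. The work goes in short steps, Python scripts to look and compute and a tool call to move; the robot and the scene stay as the last step left them, time stands still between calls to the robot, and variables do not carry over. Pictures are saved under pics/ and viewed, at most 10 in all, crops included, and the job is handed in when it is done.

Besides the shell and the picture viewer there is one more tool, called as name(argument=value, ...) on one line, values as JSON. apply_moves: Moves the arm, as the interface text tells. Its arguments: {"type":"object","properties":{"rows":{"type":"array"},"force":{"type":"number"}},"required":["rows"]}

```bash
mkdir -p pics
python3 - <<'E'
from workcell import env, imaging
import cv2,numpy as np
print(env.get_state())
for n in("scene","side","wrist"):
    d=imaging.read_camera(n); np.savez(f"{n}0.npz",**d); cv2.imwrite(f"pics/{n}0.png",d["color"]); print(n,d["camera_matrix"].tolist(),d["view"].round(4).tolist())
a=[cv2.imread(f"pics/{n}0.png") for n in("scene","side")]
E
```

```text
{'clock': 0.0, 'joint_pos': array([1.07044142e+00, 3.14023775e-01, 4.49683713e-02, 1.30358320e+00,
       1.43582135e-05, 1.43122738e+00]), 'qvel': array([-1.37073603e-03,  1.72931738e-04,  2.39301560e-03,  6.79228581e-05,
       -8.93713586e-04,  9.29212077e-04]), 'tau': array([ 7.45984853e-04, -4.80628037e+01,  2.98534173e+01,  1.94656884e-02,
       -8.69283849e-05, -1.78195609e-05]), 'tcp_pos': array([0.20269447, 0.53748493, 0.19909128]), 'orientation': array([-2.96541193e-04,  1.79416121e-01,  9.83772843e-01, -8.72131372e-04]), 'wrist_force': array([0.01057285, 0.13553189, 0.03895649]), 'ft_torque': array([ 0.06283189, -0.03224634, -0.00377279]), 'grip_force': 0.0, 'finger_gap': 0.08558693424929381}
scene [[534.1566311027225, 0.0, 282.4992387977523], [0.0, 534.1566311027225, 199.22064605467483], [0.0, 0.0, 1.0]] [[0.5466, -0.8373, -0.016, -0.244], [-0.3751, -0.2277, -0.8986, 0.2861], [0.7487, 0.4971, -0.4385, 0.8477], [0.0, 0.0, 0.0, 1.0]]
side [[464.8610068425892, 0.0, 284.90830849368086], [0.0, 464.8610068425892, 202.98774182265288], [0.0, 0.0, 1.0]] [[-0.9988, 0.0488, -0.0012, 0.5354], [0.0182, 0.3488, -0.937, 0.0674], [-0.0453, -0.9359, -0.3493, 1.4388], [0.0, 0.0, 0.0, 1.0]]
wrist [[367.89516782976926, 0.0, 271.88013569078896], [0.0, 367.89516782976926, 207.8915662379583], [0.0, 0.0, 1.0]] [[0.3527, 0.9357, -0.0014, -0.5747], [0.8869, -0.3339, 0.3192, -0.0408], [0.2982, -0.1138, -0.9477, 0.3801], [0.0, 0.0, 0.0, 1.0]]
```

View pics/scene0.png

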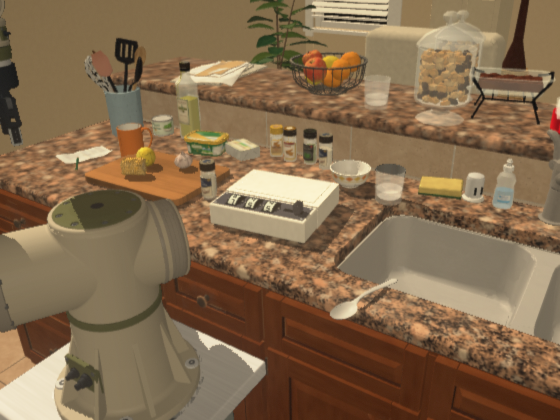

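View pics/side0.png

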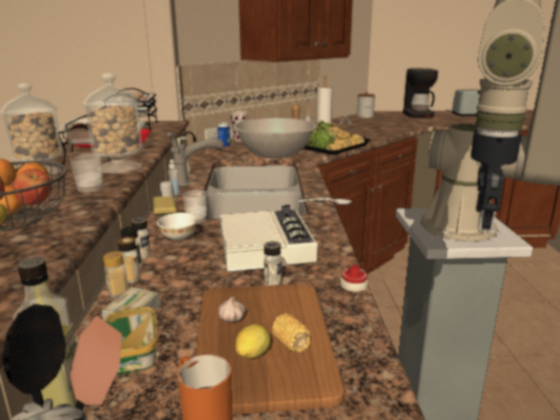

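The scene picture shows the box at about (275,205), wheels at about (232,198), (251,202) and (270,206), the bolt block at about (298,208), the spice jar at (208,180) and the spoon at (360,300). The side picture shows the spice jar at (272,263), the timer at (354,280), and the console at (292,225).

```bash
cat > h.py <<'E'
import numpy as np,cv2
def pts(d):
    K=d["camera_matrix"];z=d["z_map"];v,u=np.mgrid[:420,:560]
    c=np.stack([(u-K[0,2])/K[0,0]*z,(v-K[1,2])/K[1,1]*z,z],-1)
    V=d["view"]; return (c-V[:3,3])@V[:3,:3], z>0
def ray(d,u,v,h):
    K=d["camera_matrix"];V=d["view"];o=-V[:3,:3].T@V[:3,3]
    r=V[:3,:3].T@np.array([(u-K[0,2])/K[0,0],(v-K[1,2])/K[1,1],1]); return o+r*(h-o[2])/r[2]
E
python3 - <<'E'
from h import *
for n in("scene","side"):
    d=dict(np.load(n+"0.npz")); P,ok=pts(d)
    hsv=cv2.cvtColor(d["color"],cv2.COLOR_BGR2HSV)
    m=ok&(abs(P[...,2]-.058)<.006)&(P[...,0]>.3)&(P[...,0]<.9)&(abs(P[...,1])<.5)
    k,l,s,c=cv2.connectedComponentsWithStats(m.astype('uint8'))
    i=1+s[1:,4].argmax(); q=P[l==i]; print(n,s[i],q.mean(0),cv2.minAreaRect(q[:,:2].astype('float32')*1000),cv2.boxPoints(cv2.minAreaRect(q[:,:2].astype('float32')*1000)).tolist())
    if n=="scene":
        for u,v in[(232,198),(251,202),(270,206),(298,206),(208,165),(345,310),(390,282)]: print(u,v,P[v,u])
    else:
        for u,v in[(272,248),(354,272),(345,201)]: print(u,v,P[v,u])
d=dict(np.load("scene0.npz"));a=cv2.resize(d["color"][150:250,190:350],None,fx=5,fy=5,interpolation=3);cv2.imwrite("pics/crop.png",a)
E
```

```text
scene [ 209  170  130   56 3894] [0.58686413 0.10813846 0.05771372] ((596.1851806640625, 116.9571304321289), (242.66775512695312, 252.75509643554688), 8.122666358947754) [[458.2122802734375, 224.9232177734375], [493.9248046875, -25.296184539794922], [734.1580810546875, 8.991043090820312], [698.445556640625, 259.21044921875]]
232 198 [0.50234255 0.18033974 0.06619042]
251 202 [0.50675084 0.12695496 0.06731147]
270 206 [0.51510602 0.07839334 0.06586655]
298 206 [0.52106999 0.00547097 0.08240775]
208 165 [0.56728841 0.30693864 0.10213656]
345 310 [ 3.38608920e-01 -2.09658988e-01 -5.42235065e-06]
390 282 [ 0.4636451  -0.24627201  0.00241261]
side [ 219  209   98   45 2873] [0.60534291 0.13654845 0.05832517] ((600.1319580078125, 120.2076187133789), (234.2623291015625, 257.9951477050781), 8.451780319213867) [[465.3132019042969, 230.5886688232422], [503.2325134277344, -24.604618072509766], [734.95068359375, 9.826568603515625], [697.0313720703125, 265.0198669433594]]
272 248 [0.58219988 0.34967411 0.10505368]
354 272 [0.3929706  0.35237021 0.04006437]
345 201 [ 0.3142676  -0.22107018  0.00315949]
```

View pics/crop.png

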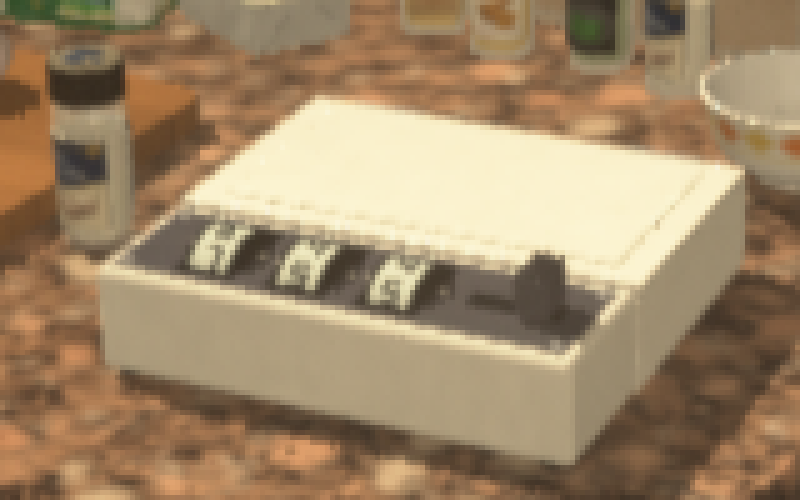

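The crop confirms the box layout: three wheels left to middle on the console, with the dark block at the right end at crop pixel (542,285). Box yaw is about 8.2° and its centre is about (0.598, 0.119). Next I move the wrist camera over the wheels to read them.

apply_moves(rows=[{"xyz":[-483,-248,39],"turn":[0,0,-0.504],"grip":0},{"xyz":[-483,-248,39],"turn":[0,0,-0.504],"grip":0},{"xyz":[-483,-248,39],"turn":[0,0,-0.504],"grip":0},{"xyz":[-483,-248,39],"turn":[0,0,-0.504],"grip":0},{"xyz":[-483,-248,39],"turn":[0,0,-0.504],"grip":0},{"xyz":[-483,-248,39],"turn":[0,0,-0.504],"grip":0},{"xyz":[-483,-248,39],"turn":[0,0,-0.504],"grip":0},{"xyz":[-483,-248,39],"turn":[0,0,-0.504],"grip":0},{"xyz":[-483,-248,39],"turn":[0,0,-0.504],"grip":0},{"xyz":[-483,-248,39],"turn":[0,0,-0.504],"grip":0},{"xyz":[-483,-248,39],"turn":[0,0,-0.504],"grip":0},{"xyz":[-483,-248,39],"turn":[0,0,-0.504],"grip":0}])

```text
clock: 1.15
tcp_pos: [0.5292, 0.1768, 0.1649]
orientation: [-0.0, -0.071, 0.997, 0.0]
wrist_force: [0.4, 0.3, 0.1]
finger_gap: -0.0001
grip_force: 0.0
```

apply_moves(rows=[{"xyz":[-20,-30,3],"turn":[0,0,0],"grip":0},{"xyz":[-20,-30,3],"turn":[0,0,0],"grip":0},{"xyz":[-20,-30,3],"turn":[0,0,0],"grip":0},{"xyz":[-20,-30,3],"turn":[0,0,0],"grip":0}])

```text
clock: 1.48
tcp_pos: [0.5517, 0.1518, 0.1617]
orientation: [-0.001, -0.071, 0.997, 0.0]
wrist_force: [-0.7, 0.2, -1.0]
finger_gap: 0.0002
grip_force: 0.0
```

```bash
cat > look.py <<'E'
import sys
from workcell import env, imaging
from h import *
t=sys.argv[1]
s=env.get_state();print(s["clock"],s["tcp_pos"],s["orientation"],s["wrist_force"].round(2))
d=imaging.read_camera("wrist");np.savez(t+".npz",**d);cv2.imwrite(f"pics/{t}.png",d["color"])
E
python3 look.py w1
```

```text
1.4833 [0.55172182 0.15183796 0.16168345] [-8.08140296e-04 -7.12202877e-02  9.97460266e-01  1.88407126e-04] [-0.71  0.23 -1.04]
```

View pics/w1.png

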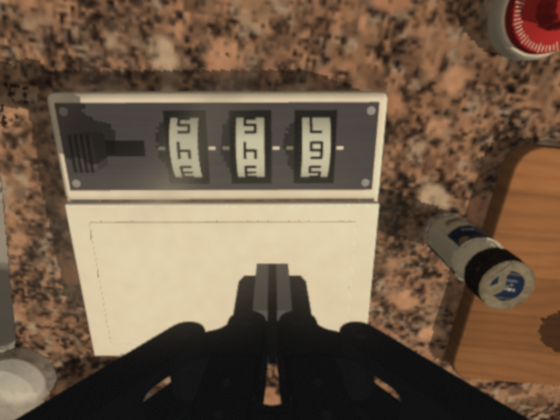

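Seen from behind, so upside down: the left wheel (315,148) shows 6 (7 at the front, 5 at the back). The middle (250,148) shows 4, and the right (185,150) shows 4, both with 5 at the front and 3 at the back. The needed changes are left −2, middle +3, right −2. Knob is at (85,150).

Run:
```python
from h import *
d=dict(np.load("w1.npz"));P,ok=pts(d)
# wheel regions by height
m=(P[...,2]>.063)&(P[...,2]<.09)&ok; m[:90]=0;m[205:]=0;m[:,:55]=0;m[:,385:]=0
k,l,s,c=cv2.connectedComponentsWithStats(m.astype('uint8'))
a=np.radians(8.2);R=np.array([[np.cos(a),np.sin(a)],[-np.sin(a),np.cos(a)]])
for i in range(1,k):
    if s[i,4]<60: continue
    q=P[l==i]; b=q[:,:2]@R.T
    print(s[i],q.mean(0).round(4),'boxframe x',b[:,0].min().round(4),b[:,0].max().round(4),'y',b[:,1].min().round(4),b[:,1].max().round(4),'ztop',np.percentile(q[:,2],98).round(4))
for u,v in[(341,148),(276,148),(211,148),(160,148)]: print('mark',ray(d,u,v,.058).round(4), (R@ray(d,u,v,.058)[:2]).round(4))
for u,v in[(52,97),(386,95),(379,198),(69,198)]: print('corner',ray(d,u,v,.058).round(4), (R@ray(d,u,v,.058)[:2]).round(4))
```

```text
[ 232  121   36   53 1687] [0.5157 0.131  0.067 ] boxframe x 0.5105 0.5489 y 0.0431 0.0689 ztop 0.0699
[ 165  122   39   52 1725] [0.5226 0.0838 0.0669] boxframe x 0.5112 0.5489 y -0.0052 0.0213 ztop 0.0697
[ 297  122   37   51 1687] [0.5091 0.1782 0.067 ] boxframe x 0.5111 0.5482 y 0.0909 0.1169 ztop 0.0699
[  67  131   41   41 1360] [0.532  0.0194 0.0785] boxframe x 0.5174 0.5432 y -0.0683 -0.0498 ztop 0.0836
mark [0.5077 0.1989 0.058 ] [0.5309 0.1245]
mark [0.5147 0.1505 0.058 ] [0.5309 0.0755]
mark [0.5216 0.102  0.058 ] [0.5308 0.0266]
mark [0.5271 0.064  0.058 ] [ 0.5308 -0.0118]
corner [ 0.5012 -0.0147  0.058 ] [ 0.494  -0.0861]
corner [0.4656 0.2233 0.058 ] [0.4927 0.1546]
corner [0.5421 0.2365 0.058 ] [0.5703 0.1568]
corner [ 0.5767 -0.005   0.058 ] [ 0.5701 -0.0872]
```

apply_moves(rows=[{"xyz":[18.7,32.4,30],"turn":[0,0,0],"grip":0},{"xyz":[18.7,32.4,76],"turn":[0,0,0],"grip":0},{"xyz":[18.7,32.4,76],"turn":[0,0,0],"grip":0},{"xyz":[18.7,32.4,76],"turn":[0,0,0],"grip":0},{"xyz":[18.7,32.4,76],"turn":[0,0,0],"grip":0}])

```text
clock: 1.95
tcp_pos: [0.5289, 0.182, 0.087]
orientation: [-0.0, -0.072, 0.997, -0.0]
wrist_force: [0.7, -0.3, 1.2]
finger_gap: 0.0001
grip_force: 0.0
```

apply_moves(rows=[{"xyz":[0,0,12],"turn":[0,0,0],"grip":0},{"xyz":[0,0,20],"turn":[0,0,0],"grip":0},{"xyz":[0,0,20],"turn":[0,0,0],"grip":0},{"xyz":[7,0,20],"turn":[0,0,0],"grip":0},{"xyz":[14,0,20],"turn":[0,0,0],"grip":0},{"xyz":[21,0,20],"turn":[0,0,0],"grip":0},{"xyz":[28,0,20],"turn":[0,0,0],"grip":0},{"xyz":[34,0,20],"turn":[0,0,0],"grip":0},{"xyz":[38,0,20],"turn":[0,0,0],"grip":0},{"xyz":[38,0,20],"turn":[0,0,0],"grip":0},{"xyz":[38,0,0],"turn":[0,0,0],"grip":0},{"xyz":[38,0,-10],"turn":[0,0,0],"grip":0}])

```text
clock: 2.95
tcp_pos: [0.4919, 0.1759, 0.0973]
orientation: [0.0, -0.072, 0.997, 0.0]
wrist_force: [1.0, 0.7, 0.2]
finger_gap: 0.0004
grip_force: 0.0
```

```bash
python3 look.py w2; python3 -c "
import cv2;a=cv2.imread('pics/w2.png');cv2.imwrite('pics/w2r.png',cv2.rotate(a,cv2.ROTATE_180))"
```

```text
2.95 [0.49192198 0.17594525 0.09732224] [ 3.61767520e-04 -7.15727358e-02  9.97435313e-01  9.59387086e-05] [0.96 0.67 0.2 ]
```

View pics/w2r.png

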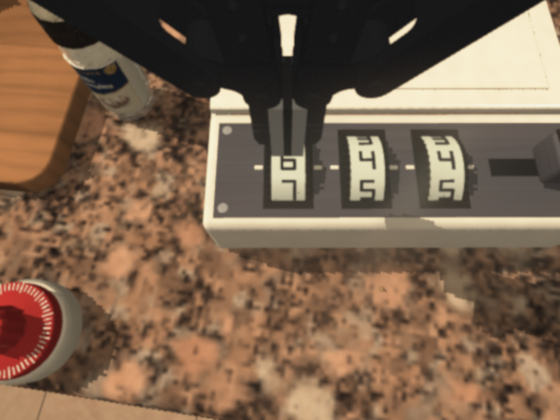

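The rotated view shows the left wheel (288,163) still at 6 and the others unchanged at 4 and 4, so the stroke did not grip. I'll press again and read the force.

apply_moves(rows=[{"xyz":[-19,0,0],"turn":[0,0,0],"grip":0},{"xyz":[-36,0,12],"turn":[0,0,0],"grip":0},{"xyz":[-36,0,31],"turn":[0,0,0],"grip":0},{"xyz":[-36,0,31],"turn":[0,0,0],"grip":0},{"xyz":[-36,0,31],"turn":[0,0,0],"grip":0},{"xyz":[-36,0,31],"turn":[0,0,0],"grip":0}])

```text
clock: 3.5
tcp_pos: [0.5269, 0.181, 0.0654]
orientation: [-0.0, -0.072, 0.997, 0.0]
wrist_force: [-0.7, 0.2, 0.5]
finger_gap: 0.0002
grip_force: 0.0
```

apply_moves(rows=[{"xyz":[6,0,0],"turn":[0,0,0],"grip":0},{"xyz":[12,0,0],"turn":[0,0,0],"grip":0},{"xyz":[17,0,0],"turn":[0,0,0],"grip":0},{"xyz":[17,0,0],"turn":[0,0,0],"grip":0}])

```text
clock: 3.83
tcp_pos: [0.5089, 0.1785, 0.0657]
orientation: [-0.0, -0.072, 0.997, 0.0]
wrist_force: [0.7, -0.1, 0.2]
finger_gap: 0.0005
grip_force: 0.0
```

apply_moves(rows=[{"xyz":[0,0,2],"turn":[0,0,0],"grip":0},{"xyz":[0,0,2],"turn":[0,0,0],"grip":0}])

```text
clock: 4.0
tcp_pos: [0.5104, 0.1786, 0.0633]
orientation: [0.0, -0.072, 0.997, 0.0]
wrist_force: [-0.9, -0.4, -0.1]
finger_gap: 0.0001
grip_force: 0.0
```

apply_moves(rows=[{"xyz":[0,0,1],"turn":[0,0,0],"grip":0},{"xyz":[0,0,1.5],"turn":[0,0,0],"grip":0}])

```text
clock: 4.17
tcp_pos: [0.5106, 0.1786, 0.0616]
orientation: [0.0, -0.072, 0.997, 0.0]
wrist_force: [0.1, 0.7, -0.9]
finger_gap: -0.0001
grip_force: 0.0
```

```bash
python3 look.py w3
python3 - <<'E'
from h import *
from workcell import imaging
a=cv2.imread('pics/w3.png')[180:330,180:420];a=cv2.rotate(a,cv2.ROTATE_180)
b=imaging.read_camera("scene")["color"][180:240,200:320]
b=cv2.resize(b,None,fx=4,fy=4,interpolation=3);a=cv2.resize(a,(480,300))
cv2.imwrite('pics/w3c.png',np.vstack([a,b]))
E
```

```text
4.1667 [0.51064557 0.17859185 0.06160561] [ 9.18025684e-05 -7.15158110e-02  9.97439461e-01  4.03831104e-05] [ 0.15  0.68 -0.89]
```

View pics/w3c.png

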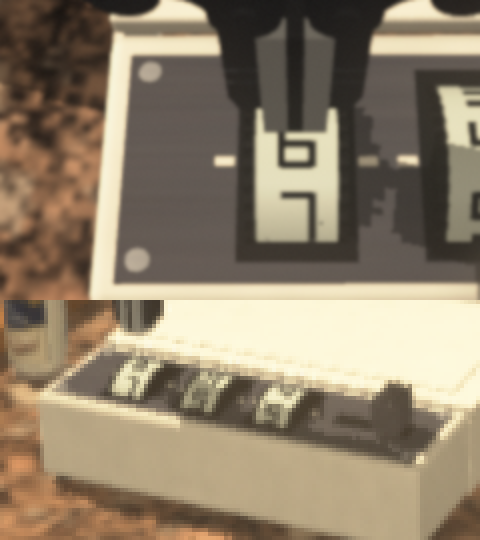

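The crop shows the fingertip edge just behind the left wheel's index line and apparently not touching. In the scene view the tip is at about (235,187). I'll check the fingertip position against both outer cameras.

Run:
```python
from h import *
from workcell import imaging
t=np.array([.5106,.1786,.0616])
for n in("scene","side"):
    d=imaging.read_camera(n);np.savez(n+"1.npz",**d)
    K=d["camera_matrix"];V=d["view"];c=V[:3,:3]@t+V[:3,3];u=K@c/c[2];print(n,"proj",u[:2].round(1),c[2].round(3))
    P,ok=pts(d);g=d["color"].mean(-1)
    m=ok&(np.linalg.norm(P[...,:2]-t[:2],axis=-1)<.04)&(P[...,2]>.055)&(P[...,2]<.12)
    for h in np.arange(.055,.115,.005):
        q=P[m&(abs(P[...,2]-h)<.0025)]; 
        if len(q): print(h.round(3),len(q),q.min(0).round(3),q.max(0).round(3))
    r,cc=int(u[1]),int(u[0]);s=d["color"][r-30:r+20,cc-40:cc+40];cv2.imwrite(f"pics/{n}_z.png",cv2.resize(s,(800,500)))
a=np.vstack([cv2.resize(cv2.imread(f"pics/{n}_z.png"),(480,300)) for n in("scene","side")]);cv2.imwrite("pics/z.png",a)
w=dict(np.load("w3.npz"));V=w["view"];K=w["camera_matrix"];c=V[:3,:3]@t+V[:3,3];print("wrist",(K@c/c[2])[:2])
```

```text
scene proj [234.8 198.6] 1.292
0.055 104 [0.471 0.145 0.055] [0.549 0.215 0.057]
0.06 145 [0.471 0.14  0.058] [0.546 0.217 0.062]
0.065 55 [0.492 0.14  0.063] [0.529 0.192 0.067]
0.07 34 [0.498 0.139 0.068] [0.521 0.19  0.071]
0.09 2 [0.509 0.171 0.092] [0.515 0.173 0.092]
0.095 11 [0.499 0.17  0.093] [0.508 0.184 0.097]
0.1 18 [0.497 0.166 0.098] [0.521 0.187 0.102]
0.105 28 [0.498 0.162 0.103] [0.519 0.19  0.107]
0.11 27 [0.497 0.163 0.108] [0.519 0.191 0.112]
side proj [297.8 233.8] 1.227
0.055 47 [0.474 0.143 0.056] [0.55  0.215 0.057]
0.06 176 [0.477 0.14  0.058] [0.55  0.218 0.062]
0.065 60 [0.494 0.139 0.063] [0.535 0.196 0.067]
0.07 36 [0.5   0.14  0.068] [0.524 0.194 0.07 ]
0.09 2 [0.511 0.184 0.092] [0.516 0.184 0.092]
0.095 10 [0.503 0.179 0.093] [0.521 0.191 0.097]
0.1 14 [0.503 0.174 0.098] [0.524 0.192 0.102]
0.105 19 [0.501 0.177 0.103] [0.523 0.196 0.107]
0.11 14 [0.5   0.178 0.108] [0.524 0.191 0.112]
wrist [270.61758912 251.95229822]
```

View pics/z.png

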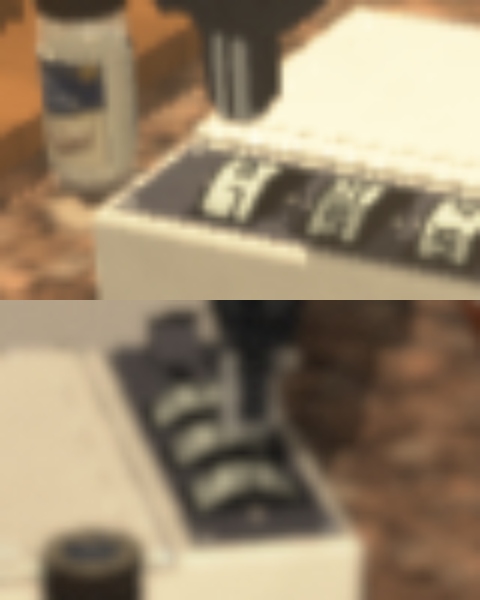

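Both outer cameras show the fingertips ending about 30 mm above the reported TCP height, with x and y correct. I'll descend gradually until I feel contact.

apply_moves(rows=[{"xyz":[0,0,8],"turn":[0,0,0],"grip":0},{"xyz":[0,0,15],"turn":[0,0,0],"grip":0},{"xyz":[0,0,18],"turn":[0,0,0],"grip":0},{"xyz":[0,0,18],"turn":[0,0,0],"grip":0}])

```text
clock: 4.7
tcp_pos: [0.5093, 0.1783, 0.0422]
orientation: [-0.001, -0.072, 0.997, -0.0]
wrist_force: [-0.6, 0.4, -0.1]
finger_gap: 0.0002
grip_force: 0.0
```

apply_moves(rows=[{"xyz":[0,0,2],"turn":[0,0,0],"grip":0},{"xyz":[0,0,2],"turn":[0,0,0],"grip":0}])

```text
clock: 4.87
tcp_pos: [0.5103, 0.1785, 0.0413]
orientation: [-0.0, -0.072, 0.997, 0.0]
wrist_force: [-0.1, 1.3, 0.2]
finger_gap: -0.0003
grip_force: 0.0
```

apply_moves(rows=[{"xyz":[0,0,2],"turn":[0,0,0],"grip":0},{"xyz":[0,0,2],"turn":[0,0,0],"grip":0}])

```text
clock: 5.03
tcp_pos: [0.5105, 0.1786, 0.0396]
orientation: [0.0, -0.072, 0.997, 0.0]
wrist_force: [-0.2, -0.8, 0.6]
finger_gap: 0.0001
grip_force: 0.0
```

apply_moves(rows=[{"xyz":[0,0,2],"turn":[0,0,0],"grip":0},{"xyz":[0,0,2],"turn":[0,0,0],"grip":0}])

```text
clock: 5.2
tcp_pos: [0.5108, 0.1787, 0.0379]
orientation: [0.0, -0.072, 0.997, 0.0]
wrist_force: [-0.5, -0.1, 3.4]
finger_gap: -0.0001
grip_force: 1.7
```

apply_moves(rows=[{"xyz":[0,0,-10],"turn":[0,0,0],"grip":0},{"xyz":[-18,0,-10],"turn":[0,0,0],"grip":0},{"xyz":[-18,0,2.2],"turn":[0,0,0],"grip":0},{"xyz":[-18,0,2.2],"turn":[0,0,0],"grip":0},{"xyz":[-10,0,2.2],"turn":[0,0,0],"grip":0},{"xyz":[-2,0,2.2],"turn":[0,0,0],"grip":0},{"xyz":[6,0,2.2],"turn":[0,0,0],"grip":0},{"xyz":[14,0,2.2],"turn":[0,0,0],"grip":0},{"xyz":[20,0,2.2],"turn":[0,0,0],"grip":0},{"xyz":[20,0,2.2],"turn":[0,0,0],"grip":0},{"xyz":[20,0,-15],"turn":[0,0,0],"grip":0},{"xyz":[0,0,-50],"turn":[0,0,0],"grip":0}])

```text
clock: 6.2
tcp_pos: [0.501, 0.1772, 0.083]
orientation: [-0.008, -0.072, 0.997, -0.001]
wrist_force: [-0.3, -0.1, -1.4]
finger_gap: -0.0003
grip_force: 0.0
```

apply_moves(rows=[{"xyz":[-10,-48,-20],"turn":[0,0,0],"grip":0},{"xyz":[-50,-48,-20],"turn":[0,0,0],"grip":0},{"xyz":[-50,-48,-20],"turn":[0,0,0],"grip":0}])

```text
clock: 6.45
tcp_pos: [0.5736, 0.1366, 0.109]
orientation: [0.004, -0.07, 0.998, -0.0]
wrist_force: [1.8, -0.1, -0.2]
finger_gap: -0.0001
grip_force: 0.0
```

```bash
python3 look.py w4; python3 -c "
import cv2;a=cv2.rotate(cv2.imread('pics/w4.png'),cv2.ROTATE_180);cv2.imwrite('pics/w4r.png',a[150:,:])"
```

```text
6.45 [0.57361876 0.13656043 0.10899892] [ 3.61117628e-03 -7.00340750e-02  9.97538053e-01 -1.44263723e-04] [ 1.8  -0.07 -0.24]
```

View pics/w4r.png

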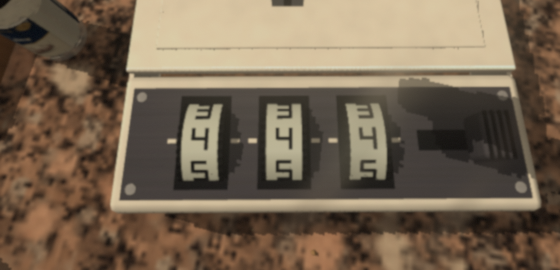

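The middle picture row shows all wheels: left at 4 (205,140), middle at 4 (285,140), right at 4 (367,140), so the 38 mm stroke turned exactly two digits. Now the right wheel, −2.

apply_moves(rows=[{"xyz":[15,-30,15],"turn":[0,0,0],"grip":0},{"xyz":[32,-48,47],"turn":[0,0,0],"grip":0},{"xyz":[32,-48,57],"turn":[0,0,0],"grip":0},{"xyz":[32,-48,57],"turn":[0,0,0],"grip":0},{"xyz":[32,-48,57],"turn":[0,0,0],"grip":0},{"xyz":[32,-48,57],"turn":[0,0,0],"grip":0}])

```text
clock: 7.0
tcp_pos: [0.5432, 0.0868, 0.0519]
orientation: [0.001, -0.072, 0.997, 0.0]
wrist_force: [1.5, -0.0, 0.6]
finger_gap: -0.0002
grip_force: 0.0
```

apply_moves(rows=[{"xyz":[0,0,8],"turn":[0,0,0],"grip":0},{"xyz":[0,0,16],"turn":[0,0,0],"grip":0},{"xyz":[0,0,16],"turn":[0,0,0],"grip":0},{"xyz":[8,0,16],"turn":[0,0,0],"grip":0},{"xyz":[16,0,16],"turn":[0,0,0],"grip":0},{"xyz":[24,0,16],"turn":[0,0,0],"grip":0},{"xyz":[32,0,16],"turn":[0,0,0],"grip":0},{"xyz":[38,0,16],"turn":[0,0,0],"grip":0},{"xyz":[38,0,16],"turn":[0,0,0],"grip":0},{"xyz":[38,0,-4],"turn":[0,0,0],"grip":0},{"xyz":[38,20,-5],"turn":[0,0,0],"grip":0},{"xyz":[38,48,-5],"turn":[0,0,0],"grip":0}])

```text
clock: 8.0
tcp_pos: [0.4991, 0.1274, 0.0567]
orientation: [0.001, -0.07, 0.998, -0.0]
wrist_force: [-0.5, 0.9, -0.3]
finger_gap: -0.0004
grip_force: 0.0
```

apply_moves(rows=[{"xyz":[0,0,5],"turn":[0,0,0],"grip":0},{"xyz":[0,0,5],"turn":[0,0,0],"grip":0},{"xyz":[0,0,5],"turn":[0,0,0],"grip":0}])

```text
clock: 8.25
tcp_pos: [0.497, 0.1282, 0.05]
orientation: [-0.001, -0.072, 0.997, -0.0]
wrist_force: [-0.8, 0.2, 0.7]
finger_gap: -0.0
grip_force: 0.0
```

apply_moves(rows=[{"xyz":[0,0,8],"turn":[0,0,0],"grip":0},{"xyz":[0,0,14],"turn":[0,0,0],"grip":0},{"xyz":[0,0,14],"turn":[0,0,0],"grip":0},{"xyz":[-8,0,14],"turn":[0,0,0],"grip":0},{"xyz":[-16,0,14],"turn":[0,0,0],"grip":0},{"xyz":[-24,0,14],"turn":[0,0,0],"grip":0},{"xyz":[-32,0,14],"turn":[0,0,0],"grip":0},{"xyz":[-38,0,14],"turn":[0,0,0],"grip":0},{"xyz":[-38,0,14],"turn":[0,0,0],"grip":0},{"xyz":[-38,0,-4],"turn":[0,0,0],"grip":0},{"xyz":[-10,0,-4],"turn":[0,0,0],"grip":0},{"xyz":[-10,0,-2],"turn":[0,0,0],"grip":0}])

```text
clock: 9.25
tcp_pos: [0.5029, 0.1294, 0.0523]
orientation: [-0.003, -0.072, 0.997, 0.0]
wrist_force: [-2.3, -0.6, -1.0]
finger_gap: 0.0001
grip_force: 0.0
```

apply_moves(rows=[{"xyz":[0,0,0],"turn":[0,0,0],"grip":0},{"xyz":[0,0,8],"turn":[0,0,0],"grip":0},{"xyz":[0,0,16],"turn":[0,0,0],"grip":0},{"xyz":[0,0,16],"turn":[0,0,0],"grip":0},{"xyz":[-7,0,16],"turn":[0,0,0],"grip":0},{"xyz":[-14,0,16],"turn":[0,0,0],"grip":0},{"xyz":[-19,0,16],"turn":[0,0,0],"grip":0},{"xyz":[-19,0,16],"turn":[0,0,0],"grip":0},{"xyz":[-19,0,0],"turn":[0,0,0],"grip":0},{"xyz":[-40,0,-35],"turn":[0,0,0],"grip":0},{"xyz":[-61,0,-57],"turn":[0,0,0],"grip":0},{"xyz":[-61,0,-57],"turn":[0,0,0],"grip":0}])

```text
clock: 10.25
tcp_pos: [0.575, 0.139, 0.1141]
orientation: [0.006, -0.071, 0.997, 0.0]
wrist_force: [1.7, -0.7, 1.0]
finger_gap: 0.0001
grip_force: 0.0
```

apply_moves(rows=[{"xyz":[0,0,0],"turn":[0,0,0],"grip":0},{"xyz":[0,0,0],"turn":[0,0,0],"grip":0}])

```text
clock: 10.42
tcp_pos: [0.5669, 0.1382, 0.1081]
orientation: [-0.001, -0.072, 0.997, 0.0]
wrist_force: [-0.3, -0.5, -0.7]
finger_gap: -0.0004
grip_force: 0.0
```

```bash
python3 look.py w5; python3 -c "
import cv2;a=cv2.rotate(cv2.imread('pics/w5.png'),cv2.ROTATE_180);cv2.imwrite('pics/w5r.png',a[150:,:])"
```

```text
10.4167 [0.56685813 0.13821908 0.10809173] [-1.30529544e-03 -7.15144715e-02  9.97438708e-01  2.42199239e-06] [-0.33 -0.52 -0.75]
```

View pics/w5r.png

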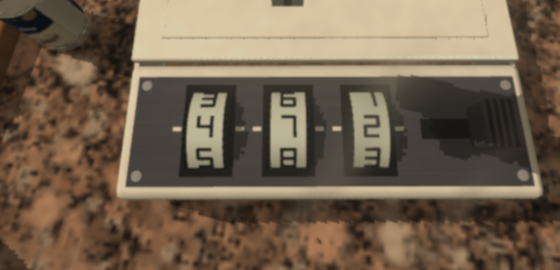

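The wheels read 4-7-2 at (205,127), (288,127) and (370,125). Now to the right of the thumb block.

apply_moves(rows=[{"xyz":[14,-40,0],"turn":[0,0,0],"grip":0},{"xyz":[28,-79,0],"turn":[0,0,0],"grip":0},{"xyz":[42,-118,0],"turn":[0,0,0],"grip":0},{"xyz":[56,-157,0],"turn":[0,0,0],"grip":0},{"xyz":[56,-161,20],"turn":[0,0,0],"grip":0},{"xyz":[56,-161,50],"turn":[0,0,0],"grip":0},{"xyz":[56,-161,75],"turn":[0,0,0],"grip":0},{"xyz":[56,-161,75],"turn":[0,0,0],"grip":0},{"xyz":[56,-161,75],"turn":[0,0,0],"grip":0}])

```text
clock: 11.22
tcp_pos: [0.5322, -0.0285, 0.0326]
orientation: [-0.003, -0.071, 0.997, 0.001]
wrist_force: [0.5, -0.3, 0.7]
finger_gap: 0.0002
grip_force: 0.0
```

apply_moves(rows=[{"xyz":[0,12,0],"turn":[0,0,0],"grip":0},{"xyz":[0,22,0],"turn":[0,0,0],"grip":0},{"xyz":[0,29,0],"turn":[0,0,0],"grip":0},{"xyz":[0,35,0],"turn":[0,0,0],"grip":0},{"xyz":[0,41,0],"turn":[0,0,0],"grip":0},{"xyz":[0,46,0],"turn":[0,0,0],"grip":0},{"xyz":[0,46,0],"turn":[0,0,0],"grip":0}])

```text
clock: 11.8
tcp_pos: [0.5297, 0.0167, 0.0356]
orientation: [0.001, -0.072, 0.997, -0.001]
wrist_force: [0.1, -3.2, 2.8]
finger_gap: 0.0
grip_force: 1.8
```

apply_moves(rows=[{"xyz":[0,4,0],"turn":[0,0,0],"grip":0},{"xyz":[0,4,0],"turn":[0,0,0],"grip":0}])

```text
clock: 11.97
tcp_pos: [0.5296, 0.0169, 0.0357]
orientation: [0.001, -0.071, 0.997, -0.004]
wrist_force: [-0.2, -15.1, 3.2]
finger_gap: 0.0003
grip_force: 7.5
```

apply_moves(rows=[{"xyz":[0,3,0],"turn":[0,0,0],"grip":0},{"xyz":[0,3,0],"turn":[0,0,0],"grip":0},{"xyz":[0,3,0],"turn":[0,0,0],"grip":0}])

```text
clock: 12.22
tcp_pos: [0.5296, 0.017, 0.0358]
orientation: [0.001, -0.069, 0.998, -0.007]
wrist_force: [0.5, -23.2, 2.7]
finger_gap: 0.0004
grip_force: 11.4
```

Run:
```python
from h import *
from workcell import imaging
a=np.radians(8.2);R=np.array([[np.cos(a),np.sin(a)],[-np.sin(a),np.cos(a)]])
for n in("scene","side"):
    d=imaging.read_camera(n);np.savez(n+"2.npz",**d);P,ok=pts(d)
    b=P[...,:2]@R.T
    m=ok&(P[...,2]>.075)&(P[...,2]<.22)&(b[...,0]>.58)&(b[...,0]<.9)&(b[...,1]>-.1)&(b[...,1]<.17)&(d["color"].min(-1)>120)
    q=P[m];x=b[m][:,0]
    print(n,m.sum(), [ (h.round(2),np.median(x[abs(q[:,2]-h)<.01]).round(3)) for h in np.arange(.08,.2,.02) if (abs(q[:,2]-h)<.01).sum()>5])
```

```text
scene 182 [(np.float64(0.16), np.float64(0.628))]
side 1392 [(np.float64(0.08), np.float64(0.707)), (np.float64(0.1), np.float64(0.692)), (np.float64(0.12), np.float64(0.675)), (np.float64(0.14), np.float64(0.659)), (np.float64(0.16), np.float64(0.641))]
```

The lid has sprung to about 0.9 rad and the bolt is at its stop (23 N). I'll back off and rise in front of the lid.

apply_moves(rows=[{"xyz":[5,-20,0],"turn":[0,0,0],"grip":0},{"xyz":[10,-20,-20],"turn":[0,0,0],"grip":0},{"xyz":[10,-20,-55],"turn":[0,0,0],"grip":0},{"xyz":[10,15,-90],"turn":[0,0,0],"grip":0},{"xyz":[10,50,-90],"turn":[0,0,0],"grip":0},{"xyz":[10,82,-90],"turn":[0,0,0],"grip":0},{"xyz":[-20,82,-90],"turn":[0,0,0],"grip":0},{"xyz":[-50,82,-90],"turn":[0,0,0],"grip":0},{"xyz":[-50,82,-90],"turn":[0,0,0],"grip":0},{"xyz":[-50,82,-90],"turn":[0,0,0],"grip":0}])

```text
clock: 13.15
tcp_pos: [0.566, 0.1127, 0.124]
orientation: [-0.0, -0.072, 0.997, 0.0]
wrist_force: [-1.4, -0.1, -0.9]
finger_gap: 0.0004
grip_force: 0.0
```

apply_moves(rows=[{"xyz":[-25,0,0],"turn":[0,0,0],"grip":0},{"xyz":[-42,0,0],"turn":[0,0,0],"grip":0},{"xyz":[-52,0,-3],"turn":[0,0,0],"grip":0},{"xyz":[-62,0,-9],"turn":[0,0,0],"grip":0},{"xyz":[-73,0,-16],"turn":[0,0,0],"grip":0},{"xyz":[-84,0,-21],"turn":[0,0,0],"grip":0},{"xyz":[-94,0,-25],"turn":[0,0,0],"grip":0},{"xyz":[-94,0,-25],"turn":[0,0,0],"grip":0}])

```text
clock: 13.82
tcp_pos: [0.6592, 0.1252, 0.1509]
orientation: [0.001, -0.071, 0.997, 0.0]
wrist_force: [-0.3, -0.3, 0.5]
finger_gap: 0.0
grip_force: 0.0
```

```bash
cat > lid.py <<'E'
from h import *
from workcell import imaging,env
a=np.radians(8.2);R=np.array([[np.cos(a),np.sin(a)],[-np.sin(a),np.cos(a)]])
t=env.get_state();print(t["clock"],R@t["tcp_pos"][:2],t["tcp_pos"][2],t["wrist_force"])
d=imaging.read_camera("side");P,ok=pts(d);b=P[...,:2]@R.T
m=ok&(P[...,2]>.07)&(P[...,2]<.25)&(b[...,0]>.58)&(b[...,0]<.85)&(b[...,1]>-.1)&(b[...,1]<.18)&(d["color"].min(-1)>90)
q=P[m];x=b[m][:,0]
print(m.sum(), [ (h.round(2),np.median(x[abs(q[:,2]-h)<.005]).round(3),(abs(q[:,2]-h)<.005).sum()) for h in np.arange(.07,.22,.01) if (abs(q[:,2]-h)<.005).sum()>5])
n=(b[...,1]>.13)&m; print("left edge",n.sum(),[(h.round(2),np.median(b[n&(abs(P[...,2]-h)<.006)][:,0]).round(3)) for h in np.arange(.07,.22,.02) if (n&(abs(P[...,2]-h)<.006)).sum()>2])
cv2.imwrite("pics/lid.png",cv2.resize(d["color"][100:300,180:400],None,fx=3,fy=3))
E
python3 lid.py
```

```text
13.8167 [0.67036513 0.02989193] 0.15087940252405851 [-0.25486788 -0.26039607  0.52722525]
666 [(np.float64(0.07), np.float64(0.727), np.int64(16)), (np.float64(0.08), np.float64(0.726), np.int64(44)), (np.float64(0.09), np.float64(0.725), np.int64(42)), (np.float64(0.1), np.float64(0.723), np.int64(36)), (np.float64(0.11), np.float64(0.722), np.int64(42)), (np.float64(0.12), np.float64(0.721), np.int64(42)), (np.float64(0.13), np.float64(0.719), np.int64(39)), (np.float64(0.14), np.float64(0.718), np.int64(42)), (np.float64(0.15), np.float64(0.717), np.int64(44)), (np.float64(0.16), np.float64(0.715), np.int64(41)), (np.float64(0.17), np.float64(0.714), np.int64(43)), (np.float64(0.18), np.float64(0.712), np.int64(56)), (np.float64(0.19), np.float64(0.71), np.int64(63)), (np.float64(0.2), np.float64(0.706), np.int64(103)), (np.float64(0.21), np.float64(0.679), np.int64(9))]
left edge 181 [(np.float64(0.07), np.float64(0.725)), (np.float64(0.09), np.float64(0.723)), (np.float64(0.11), np.float64(0.72)), (np.float64(0.13), np.float64(0.718)), (np.float64(0.15), np.float64(0.715)), (np.float64(0.17), np.float64(0.712)), (np.float64(0.19), np.float64(0.709))]
```

The lid is near 1.43 rad; I'll push it further and then retreat.

apply_moves(rows=[{"xyz":[-12,0,-2],"turn":[0,0,0],"grip":0},{"xyz":[-24,0,-4],"turn":[0,0,0],"grip":0},{"xyz":[-34,0,-5],"turn":[0,0,0],"grip":0},{"xyz":[-43,0,-5],"turn":[0,0,0],"grip":0},{"xyz":[-50,0,-5],"turn":[0,0,0],"grip":0},{"xyz":[-50,0,-5],"turn":[0,0,0],"grip":0}])

```text
clock: 14.37
tcp_pos: [0.7075, 0.1323, 0.1535]
orientation: [-0.001, -0.071, 0.997, 0.0]
wrist_force: [-0.1, 0.2, -0.3]
finger_gap: -0.0001
grip_force: 0.0
```

apply_moves(rows=[{"xyz":[20,0,0],"turn":[0,0,0],"grip":0},{"xyz":[55,0,0],"turn":[0,0,0],"grip":0},{"xyz":[90,0,0],"turn":[0,0,0],"grip":0},{"xyz":[120,0,-20],"turn":[0,0,0],"grip":0},{"xyz":[150,0,-40],"turn":[0,0,0],"grip":0},{"xyz":[150,0,-40],"turn":[0,0,0],"grip":0},{"xyz":[150,0,-40],"turn":[0,0,0],"grip":0},{"xyz":[150,0,-40],"turn":[0,0,0],"grip":0}])

```text
clock: 15.03
tcp_pos: [0.5595, 0.1108, 0.1946]
orientation: [0.0, -0.071, 0.997, 0.0]
wrist_force: [-0.3, 0.8, -0.6]
finger_gap: -0.0
grip_force: 0.0
```

```bash
python3 lid.py; python3 look.py w6; python3 -c "
import cv2,numpy as np
a=cv2.rotate(cv2.imread('pics/w6.png'),cv2.ROTATE_180);b=cv2.imread('pics/lid.png')
cv2.imwrite('pics/fin.png',np.hstack([cv2.resize(a,(400,300)),cv2.resize(b,(330,300))]))"
```

```text
15.0333 [0.56956501 0.02991375] 0.19463105883862952 [-0.29501166  0.7934805  -0.63333143]
282 [(np.float64(0.07), np.float64(0.729), np.int64(6)), (np.float64(0.08), np.float64(0.73), np.int64(13)), (np.float64(0.09), np.float64(0.732), np.int64(12)), (np.float64(0.1), np.float64(0.734), np.int64(13)), (np.float64(0.11), np.float64(0.736), np.int64(15)), (np.float64(0.12), np.float64(0.738), np.int64(15)), (np.float64(0.13), np.float64(0.74), np.int64(16)), (np.float64(0.14), np.float64(0.742), np.int64(19)), (np.float64(0.15), np.float64(0.745), np.int64(24)), (np.float64(0.16), np.float64(0.747), np.int64(19)), (np.float64(0.17), np.float64(0.749), np.int64(19)), (np.float64(0.18), np.float64(0.751), np.int64(11)), (np.float64(0.19), np.float64(0.753), np.int64(7)), (np.float64(0.2), np.float64(0.754), np.int64(83))]
left edge 132 [(np.float64(0.07), np.float64(0.73)), (np.float64(0.09), np.float64(0.734)), (np.float64(0.11), np.float64(0.737)), (np.float64(0.13), np.float64(0.742)), (np.float64(0.15), np.float64(0.746)), (np.float64(0.17), np.float64(0.749)), (np.float64(0.19), np.float64(0.753))]
15.0833 [0.55966692 0.11085961 0.19395374] [-1.48708962e-04 -7.14573343e-02  9.97443643e-01  8.23927552e-05] [ 0.07 -0.23  0.6 ]
```

View pics/fin.png

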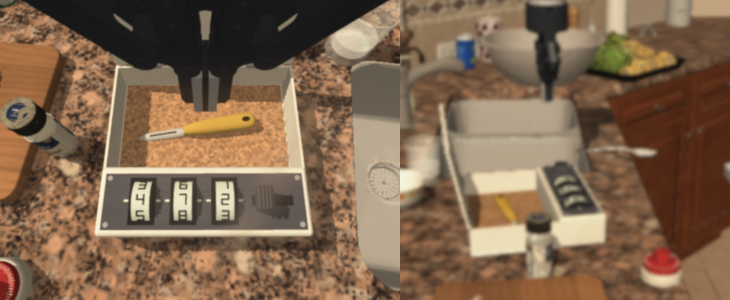

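The picture shows the open box with the peeler inside. The wheels read 4-7-2 at (143,200), (183,200) and (223,200). The thumb block is at its left end (270,200), the lid leans back at about 1.77 rad, and the gripper is clear.

```bash
python3 -c "
from workcell import ticket;print(ticket.hand_in())"
```

```text
the job is handed in; nothing more can be done
None
```

The job is handed in at about 15 s on the robot's clock: the wheels read 4-7-2, the bolt is pushed to its left stop, the lid stands open by itself at about 1.77 rad, and the arm never went near the timer, spice jar or spoon; the hand-in gave no verdict.

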